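# Pack the water-bath basket with seven bottles and raise its handle

### The job

Finish loading the round wire basket for the water bath: take the two bottles from the mat and lower them into the two empty places, so that all seven stand upright on the basket's floor, six round one, holding each other up. Then raise the basket's folded carrying handle upright, ready for lifting. Do not drop a bottle or knock one over, and leave the wash bottle and the timer where they are.

Things in the scene. Friction and masses are not known exactly. Their poses are not given: they have to be found in the camera images.
- basket: round open wire basket, loose, 1.3 kg; origin: centre of its underside. Inside dia. 157 mm, outside 163, rim 70 mm and floor 5 mm above the bench. Seven bottles fit only as one in the middle and six round it (ring radius about 52 mm, 60 degrees apart); five such places are taken at the start. The handle's hinge axis is the basket's x; the handle starts folded out to its +y side
- bottle_1: one of seven alike; any two start on the mat. White plastic, 120 mm tall, 0.1-0.2 kg; origin: centre of the underside, z up. Body 50 mm dia. up to 78 mm (lowest 5 mm bevelled, underside 41 mm dia.), shoulder slopes in to 91 mm, neck 19 mm dia. to 96 mm, grey fixed cap 22 mm dia. from 96 to 120 mm. Packed bodies nearly touch, but 28 mm stay free between caps: grip by the cap
- bottle_2: bottle like bottle_1: body 50 mm dia., 120 mm tall, grey cap 22 mm dia. from 96 to 120 mm up; origin at the centre of its underside, z up; round, its yaw means nothing
- bottle_3: bottle like bottle_1: body 50 mm dia., 120 mm tall, grey cap 22 mm dia. from 96 to 120 mm up; origin at the centre of its underside, z up; round, its yaw means nothing
- bottle_4: bottle like bottle_1: body 50 mm dia., 120 mm tall, grey cap 22 mm dia. from 96 to 120 mm up; origin at the centre of its underside, z up; round, its yaw means nothing
- bottle_5: bottle like bottle_1: body 50 mm dia., 120 mm tall, grey cap 22 mm dia. from 96 to 120 mm up; origin at the centre of its underside, z up; round, its yaw means nothing
- bottle_6: bottle like bottle_1: body 50 mm dia., 120 mm tall, grey cap 22 mm dia. from 96 to 120 mm up; origin at the centre of its underside, z up; round, its yaw means nothing
- bottle_7: bottle like bottle_1: body 50 mm dia., 120 mm tall, grey cap 22 mm dia. from 96 to 120 mm up; origin at the centre of its underside, z up; round, its yaw means nothing
- mat: fixed ribbed grey draining mat, 220 x 160 x 5 mm, with two bottles standing on it; origin: centre of its underside, its top is 5 mm above the bench
- handle (a joint): the basket's carrying handle, an arch of 6 mm wire hinged at the rim. 0 = folded out level on the basket's +y side (starts at 0 to 0.35 rad); grows as it is raised; 1.57 = upright over the middle of the basket; 1.75 = stop. Stiff pivots: it stays where it is left; needs about 0.15 to 0.25 N m (2 N at the grip)
- handle_grip (a point): centre of the handle's rubber grip, a sleeve 72 mm long, 14 mm dia. (ribs 15 mm), parallel to the basket's x axis, 120 mm from the hinge axis; folded out level, it leaves 31 mm free to the basket's wall
- handle_pivot (a point): middle of the handle's hinge axis: on the basket's centre line, 58 mm above its underside. The hinge axis runs along the basket's x
- wash_bottle: bystander: wash bottle with a bent spout, 73 x 100 x 205 mm, to the left of the basket; origin at its underside
- timer: bystander: flat digital timer lying on its back, 76 x 76 x 18 mm, behind the basket; origin at its underside
There are look-alikes about, which are no part of the job. What is shaped like the bottle_4 but red is not meant.

How it is judged:
By the outcome, as a careful person would: the job done as asked, in the order asked, and still so for the second after the job is handed in, with the robot touching nothing.
It also fails if it takes over 56 s, if anything falls off the work surface, if the arm or the gripper's body presses on something with over 40 N, if the wrist force passes 120 N, or if a joint passes its speed limit or range.

### The arm

A 7-joint arm with a two-finger parallel gripper is mounted at the origin on a cart in front of the work surface, level with it; the furniture and walls round the work are solid. World frame = base frame: x ahead of the robot, y to its left, z up, the work surface at z = 0. Lengths are in m, angles in rad, forces in N, time in s.
With the tool pointing down it reaches from about 0.35 to 0.775 m from the base axis. Payload 3.1 kg.
Tool frame: the origin (TCP) lies midway between the tips of the shut fingers; the grasp point (between the pads) lies 19 mm behind it; z points along the fingers, y is the line along which they close (so a half turn about z gives the same grasp; the last joint's range is limited). The gripper opens to 85 mm and grips with 20 to 120 N. Pads are 22 mm wide; open, the fingers measure 114 mm over their backs; the gripper's body (76 mm by 85 mm) begins 54 mm behind the grasp point. The pads swing forward as they close: fully open they stand 13 mm farther back than shut.
Start: joints at [-1.22, 0.311, 0.014, 1.512, -0.004, 1.319, -0.027], TCP at [0.211, 0.508, 0.231] pointing down, gripper open.
Joint ranges: [-2.7, 2.7], [-0.3, 1.91], [-1.27, 1.3], [0.12, 2.57], [-1.44, 4.58], [0.2, 2.03], [-3.05, 3.05]. Speed limits (rad/s): [2.79, 2.79, 3.14, 3.14, 3.14, 3.14, 3.14].

### API

Orientations are given as [roll, pitch, yaw] about the fixed x, y, z axes, in that order (R = Rz(yaw) Ry(pitch) Rx(roll)).
In Python, from station import env gives the robot as it stands. The module is installed in compiled form; this text tells all that it offers.
- The arm moves only by the tool apply_moves, never from a script. Its argument "steps" is a list of rows, each a list of 5 numbers: the opening, from 0 (shut) to 1 (fully open), then the shift along the tool's x, y, z in cm, then the turn about the tool's z in rad. In form: [[hand, dx, dy, dz, twist], ...]. A call has 1 to 10 rows; each row is the pose to reach, as a shift and turn from the pose commanded when the call began, along the tool's axes at that moment; what a row does not reach only later rows make up. A row lasts 1/10 s, in which the tool goes at most 50 mm and 8.59 degrees, less where a joint would pass 70% of its speed; a pose out of reach is approached as far as the arm can. A call with a gripper value outside its range is refused whole. The fingers move at their own pace and stop on an object; "force" is the grip in N (left out, the last holds). Time passes only in rows, so rows that repeat a pose let the fingers close. It gives the time, the measured TCP pose, the force, the opening and the grip force at its end, in the units of the state.
- env.observe(): the state, without advancing time (a new reading comes with each control period).
- env.get_image(name): name is "side" or "top"; returns the picture (400x640x3 uint8, red, green, blue); there is no depth.
- env.camera_params(name): a dict with "fovy" (degrees; the focal length in pixels is half the picture's height over the tangent of half this angle, whatever the lens; pixels are square), "cx", "cy" (the principal point, pixels), "R" (3x3) and "t" (3): a world point X has camera coordinates R X + t. Camera axes: x right, y down, z forward; pixel columns grow to the right and rows downward; lengths in m; the calibration is good to about 2 mm. A picture is of the moment at which its call begins. camera_params takes no time and is no camera call.
- env.sign_off(): hands the job in; it is judged then, once.
Trained networks look in the newest picture that a camera, given by its name, has taken for a name from the list of things; names that differ only in an ending like _2 or _b are one class to them, and where a whole thing is asked for, a point or a joint stands for the part that bears it (a point fixed in the world has none). Each returns a list of dicts, best first, with "conf" (0 to 1); they miss things now and then, are a little off and sometimes report something else, mostly with a low value. They report only what shows in the picture. A call takes as long as a camera call. They do not tell look-alikes from the thing itself.
- env.search_frame(camera, query): "pixel" ([column, row] in pixels, amid what is visible of it).
- env.regions_of(camera, query): "pixels" (400x640 bool, what is visible of it) and "pixel" ([column, row] in pixels, amid what is visible of it).
- env.place_of(camera, query): "pixel" ([column, row] in pixels: a listed point, or the origin of a listed thing).
The state is a dict: "clock": time; "q": joint angles; "qvel": joint speeds; "effort": joint torques, N m; "tool_pos": TCP position; "ee_rot": TCP orientation; "contact_force": force on the tool from outside, world axes, zero at the start; "wrist_torque": the same for the moment, N m; "opening": finger opening in m; "gripper_force": force on a finger pad.
Only numpy, scipy, OpenCV 4.12 (cv2) and the standard library are available. Lean on these libraries where they do the work, as an engineer would, in place of code of your own. Each camera call takes 0.05 s, during which the arm holds its last target. There are 200 camera calls.

## Working session

There is one attempt and no reset: what is moved stays moved. The work goes in short steps, Python scripts to look and compute and a tool call to move; the robot and the scene stay as the last step left them, time stands still between calls to the robot, and variables do not carry over. Pictures are saved under pics/ and viewed, at most 10 in all, crops included, and the job is handed in when it is done.

Besides the shell and the picture viewer there is one more tool, called after "Call:" in YAML: its name, and indented under it one key for each argument. apply_moves: Moves the arm, as the interface text tells. Its arguments: {"type":"object","properties":{"steps":{"type":"array","items":{"type":"array","items":{"type":"number"}}},"force":{"type":"number"}},"required":["steps"]}

```bash
mkdir -p pics; cat > h.py <<'E'
from station import env
import numpy as np, cv2
def ray(cam,px):
    p=env.camera_params(cam);f=200/np.tan(np.radians(p["fovy"])/2)
    R=np.array(p["R"]);t=np.array(p["t"])
    d=R.T@np.array([(px[0]-p["cx"])/f,(px[1]-p["cy"])/f,1]);return -R.T@t,d
def at(cam,px,z):
    c,d=ray(cam,px);return c+d*(z-c[2])/d[2]
def proj(cam,X):
    p=env.camera_params(cam);f=200/np.tan(np.radians(p["fovy"])/2)
    c=np.array(p["R"])@np.array(X)+np.array(p["t"]);return c[:2]/c[2]*f+[p["cx"],p["cy"]]
def tri(p1,p2):
    c1,d1=ray("top",p1);c2,d2=ray("side",p2)
    d1/=np.linalg.norm(d1);d2/=np.linalg.norm(d2)
    s=np.linalg.lstsq(np.c_[d1,-d2],c2-c1,rcond=None)[0]
    a,b=c1+s[0]*d1,c2+s[1]*d2;return (a+b)/2,np.linalg.norm(a-b)
def snap(cam,name):
    im=env.get_image(cam);cv2.imwrite("pics/"+name,im[:,:,::-1]);return im
E
python3 - <<'E'
from h import *
np.set_printoptions(precision=3,suppress=True)
for c in("top","side"):
    snap(c,c+"0.png")
    o,d=ray(c,(320,200));print(c,o,d,env.camera_params(c)["fovy"])
    for q in("bottle_1","basket","handle_grip","handle_pivot","mat"):
        for r in env.place_of(c,q):print(c,q,np.round(r["pixel"],1),round(r["conf"],2))
s=env.observe();print(s["tool_pos"],s["ee_rot"],s["clock"],s["opening"])
E
```

```text
top [0.462 0.21  1.096] [ 0.088 -0.015 -0.996] 54.68849616302508
top bottle_1 [310.  247.2] 0.79
top bottle_1 [388.9 195.9] 0.77
top bottle_1 [327.7 249. ] 0.76
top bottle_1 [323.6 235.1] 0.75
top bottle_1 [409.3 232.2] 0.67
top bottle_1 [301.4 227.7] 0.66
top bottle_1 [255.6 186.8] 0.59
top bottle_1 [255.  231.9] 0.56
top bottle_1 [315.8 218.2] 0.55
top basket [325.2 235.4] 0.78
top handle_grip [280.2 249.3] 0.96
top handle_pivot [321.6 235.8] 0.97
top mat [401.7 216.9] 0.7
top mat [301.2 226.5] 0.44
top mat [308.8 244.1] 0.25
top mat [280.4 249.6] 0.22
side [ 0.265 -0.569  0.583] [ 0.289  0.797 -0.531] 47.735091788334685
side bottle_1 [373.3 281.6] 0.94
side bottle_1 [265.4 241.6] 0.94
side bottle_1 [304.8 225.3] 0.83
side bottle_1 [283.4 230.6] 0.72
side bottle_1 [268.6 193.5] 0.67
side bottle_1 [313.9 187.5] 0.64
side bottle_1 [325.5 313.3] 0.55
side basket [285.3 236.8] 0.92
side basket [285.3 235.3] 0.27
side handle_grip [252.9 180.8] 0.88
side mat [342.4 307. ] 0.84
side mat [255.5 179.9] 0.69
[0.21  0.508 0.231] [3.142 0.    2.749] 0.6 0.08558140548180357
```

View pics/top0.png

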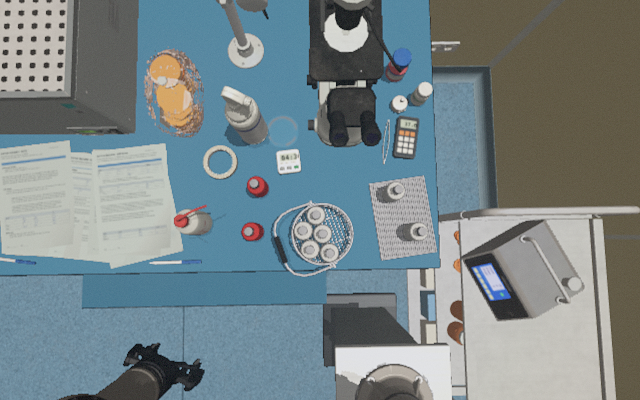

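View pics/side0.png

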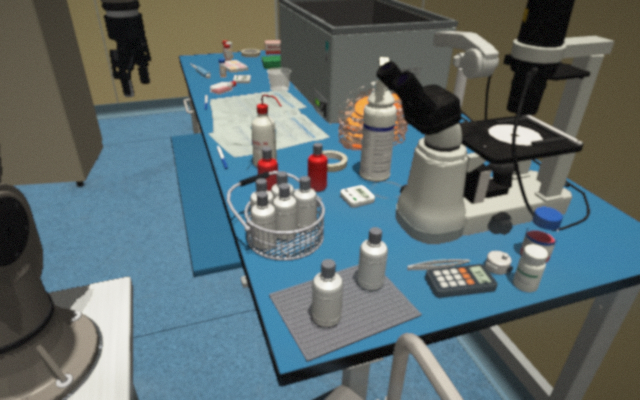

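The top view shows the basket at about (322,235) with five white bottles and a gap on its right. The handle is folded out to the left, with its grip at (280,250). Bottle candidates outside the basket are white at (395,190) and (418,231), both on the mat, and red at (257,186) and (252,231). The white pair fits because they are white and stand on the mat. I'll confirm with one enlarged crop.

```bash
python3 - <<'E'
from h import *
np.set_printoptions(precision=3,suppress=True)
im=cv2.imread("pics/top0.png")
cv2.imwrite("pics/crop0.png",cv2.resize(im[165:285,260:450],None,fx=4.2,fy=4.2,interpolation=cv2.INTER_CUBIC))
im=cv2.imread("pics/side0.png")
cv2.imwrite("pics/crop1.png",cv2.resize(im[150:345,215:430],None,fx=3,fy=3,interpolation=cv2.INTER_CUBIC))
for px in[(388.9,195.9),(409.3,232.2)]:print("mat bottle origin",at("top",px,.005))
for px in[(373.3,281.6),(325.5,313.3)]:print("  side",at("side",px,.005))
for px in[(310,247.2),(327.7,249),(323.6,235.1),(301.4,227.7),(315.8,218.2)]:print("in",at("top",px,.005))
for px in[(265.4,241.6),(304.8,225.3),(283.4,230.6)]:print(" side in",at("side",px,.005))
print("basket",at("top",(325.2,235.4),0),at("side",(285.3,236.8),0))
print("pivot",at("top",(321.6,235.8),.058),"grip",tri((280.2,249.3),(252.9,180.8)))
for r in env.place_of("top","wash_bottle")+env.place_of("top","timer"):print(r["conf"],at("top",r["pixel"],0))
E
```

```text
mat bottle origin [ 0.567 -0.002  0.005]
mat bottle origin [ 0.463 -0.056  0.005]
  side [ 0.58  -0.004  0.005]
  side [ 0.467 -0.051  0.005]
in [0.426 0.224 0.005]
in [0.42  0.175 0.005]
in [0.459 0.186 0.005]
in [0.481 0.248 0.005]
in [0.507 0.207 0.005]
 side in [0.416 0.177 0.005]
 side in [0.512 0.208 0.005]
 side in [0.462 0.203 0.005]
basket [0.458 0.181 0.   ] [0.462 0.187 0.   ]
pivot [0.457 0.192 0.058] grip (array([0.423, 0.301, 0.083]), np.float64(0.0035094869204101388))
0.86 [0.494 0.515 0.   ]
0.74 [0.664 0.287 0.   ]
```

View pics/crop0.png

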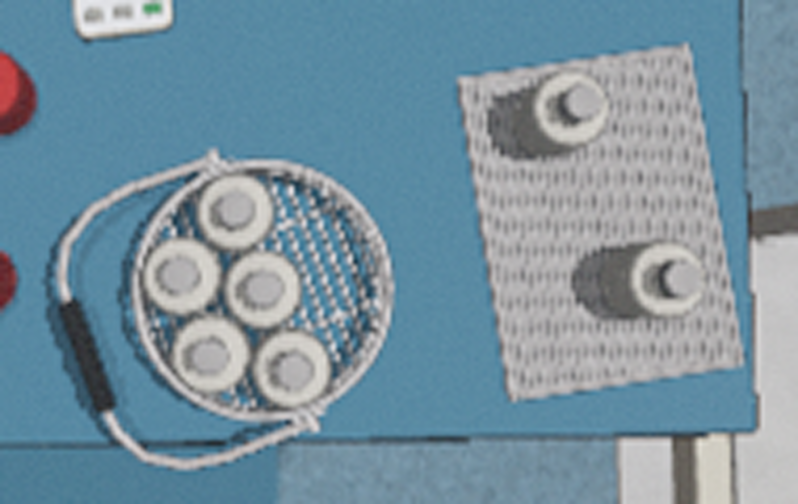

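View pics/crop1.png

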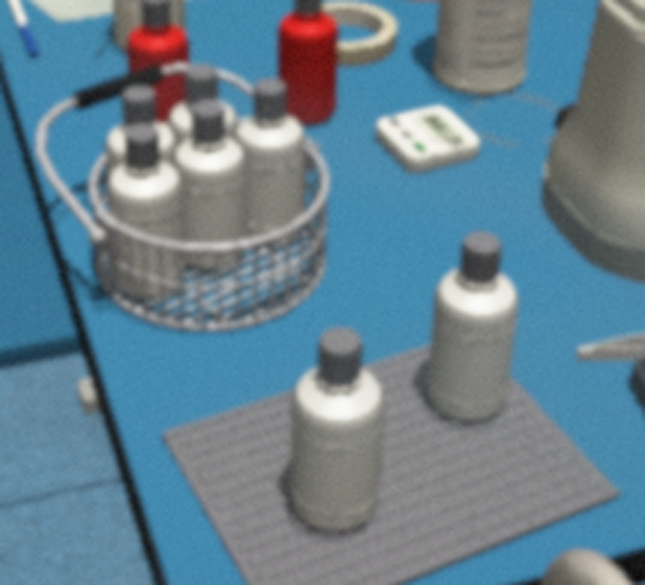

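The crop confirms that the two bottles on the mat are white with grey caps, at full-image pixels (398,189) and (423,231). The free places are on the right and upper right of the basket. Next I'll measure cap tops, rim and handle from these pixels.

```bash
cat >> h.py <<'E'
def todelta(x,y,z):
    s=env.observe();p=np.array(s["tool_pos"]);a=s["ee_rot"][2]
    d=np.array([x,y,z])-p
    return np.round(100*np.array([d[0]*np.cos(a)+d[1]*np.sin(a),d[0]*np.sin(a)-d[1]*np.cos(a),-d[2]]),2)
E
python3 - <<'E'
from h import *
np.set_printoptions(precision=3,suppress=True)
full=lambda u,v:((u+.5)/4.2-.5+260,(v+.5)/4.2-.5+165)
side=lambda u,v:((u+.5)/3-.5+215,(v+.5)/3-.5+150)
caps=dict(A=(580,102),B=(683,279),r1=(236,209),r2=(181,275),m=(264,287),r3=(210,354),r4=(293,370))
C={k:at("top",full(*v),.125)[:2] for k,v in caps.items()}
for k,v in C.items():print(k,v,v-C["m"],np.linalg.norm(v-C["m"]),np.degrees(np.arctan2(*(v-C["m"])[::-1])))
for k,v in dict(A=(481,242),B=(341,337),r1=(270,89),m=(207,109),r4=(141,134)).items():print("side",k,at("side",side(*v),.125)[:2])
rim=[at("top",full(*v),.068)[:2] for v in[(136,285),(391,290),(262,162),(262,416)]]
print("rim",*rim,(rim[0]+rim[1])/2,(rim[2]+rim[3])/2)
h=[at("top",full(*v),.058) for v in[(212,158),(312,415)]]
print("hinge",*h,(h[0]+h[1])/2,"xdir",np.degrees(np.arctan2(*(h[0]-h[1])[:2][::-1])))
print("grip",at("top",full(88,355),.083),tri(full(88,355),side(118,85)))
E
```

```text
A [ 0.573 -0.001] [ 0.108 -0.192] 0.22074877251218225 -60.66899663449523
B [ 0.466 -0.06 ] [ 0.001 -0.251] 0.25068735652891444 -89.83147498851201
r1 [0.512 0.207] [0.047 0.016] 0.049439505833629424 18.849435223277563
r2 [0.473 0.24 ] [0.008 0.049] 0.0499944196365618 80.87786193626206
m [0.465 0.191] [0. 0.] 0.0 0.0
r3 [0.426 0.224] [-0.039  0.033] 0.051028737779191174 140.09198632742365
r4 [0.415 0.175] [-0.049 -0.016] 0.05204412862203962 -161.63959890765958
side A [ 0.572 -0.004]
side B [ 0.466 -0.059]
side r1 [0.51  0.202]
side m [0.462 0.189]
side r4 [0.413 0.171]
rim [0.467 0.271] [0.462 0.11 ] [0.544 0.19 ] [0.384 0.193] [0.465 0.19 ] [0.464 0.191]
hinge [0.548 0.222 0.058] [0.384 0.161 0.058] [0.466 0.191 0.058] xdir 20.372725527519204
grip [0.425 0.3   0.083] (array([0.424, 0.299, 0.09 ]), np.float64(0.0016518374836285348))
```

Call:
apply_moves:
  steps:
    - [0.5, -53, -33, 0, -0.74]
    - [0.5, -53, -33, 0, -0.74]
    - [0.5, -53, -33, 0, -0.74]
    - [0.5, -53, -33, 0, -0.74]
    - [0.5, -53, -33, 0, -0.74]
    - [0.5, -53, -33, 0, -0.74]
    - [0.5, -53, -33, 0, -0.74]
    - [0.5, -53, -33, 0, -0.74]
    - [0.5, -53, -33, 0, -0.74]
    - [0.5, -53, -33, 0, -0.74]

```text
clock: 1.7
tool_pos: [0.489, 0.1193, 0.2317]
ee_rot: [3.141, 0.001, -2.794]
contact_force: [0.2, 1.4, -0.4]
opening: 0.0423
gripper_force: 0.0
```

Call:
apply_moves:
  steps:
    - [0.5, 0, 0, 0, 0]

```text
clock: 1.8
tool_pos: [0.492, 0.1115, 0.2318]
ee_rot: [-3.135, 0.002, -2.809]
contact_force: [-0.7, -0.7, 0.3]
opening: 0.0428
gripper_force: 0.0
```

```bash
python3 - <<'E'
from h import *
print(env.observe());print(todelta(.573,-.002,.145))
E
```

```text
{'clock': 1.8, 'q': array([-0.49058856,  0.21647106,  0.27708051,  1.64243606, -0.05444421,
        1.28863034,  1.69847723]), 'qvel': array([-0.0626649 , -0.02097575, -0.10789092,  0.02910283, -0.072914  ,
        0.02996349, -0.06070202]), 'effort': array([-1.17517705e-01, -3.11087894e+01,  1.08562432e+00, -2.31623769e+01,
       -2.16226515e-03, -2.23681172e-01,  4.17996878e-01]), 'tool_pos': array([0.49204223, 0.1114586 , 0.23175943]), 'ee_rot': array([-3.13485841e+00,  1.71754054e-03, -2.80928270e+00]), 'contact_force': array([-0.65464978, -0.66647203,  0.30135302]), 'wrist_torque': array([-0.03792497,  0.00792863, -0.01386681]), 'gripper_force': 0.0, 'opening': 0.042772880232753406}
[ -3.95 -13.37   8.68]
```

Call:
apply_moves:
  steps:
    - [0.5, -4, -13.4, 4, 0]
    - [0.5, -4, -13.4, 4, 0]
    - [0.5, -4, -13.4, 8, 0]
    - [0.5, -4, -13.4, 8, 0]
    - [0.5, -4, -13.4, 8, 0]
    - [0.5, -4, -13.4, 8, 0]

```text
clock: 2.4
tool_pos: [0.571, 0.0106, 0.1518]
ee_rot: [3.14, 0.0, -2.793]
contact_force: [-0.7, 0.3, 0.5]
opening: 0.0425
gripper_force: 0.0
```

```bash
python3 - <<'E'
from h import *
t=snap("top","t1.png");s=snap("side","s1.png")
o=env.observe();p=o["tool_pos"];print(p,proj("top",p),proj("side",p),todelta(.573,-.002,.098))
a=cv2.resize(t[150:250,350:450],(400,400),interpolation=cv2.INTER_CUBIC);b=cv2.resize(s[180:280,320:420],(400,400),interpolation=cv2.INTER_CUBIC)
cv2.imwrite("pics/c2.png",np.hstack([a,b])[:,:,::-1])
E
```

```text
[0.57177601 0.01138606 0.15306543] [394.98052583 188.11124094] [372.38261951 212.12152036] [ 0.35 -1.3   5.51]
```

View pics/c2.png

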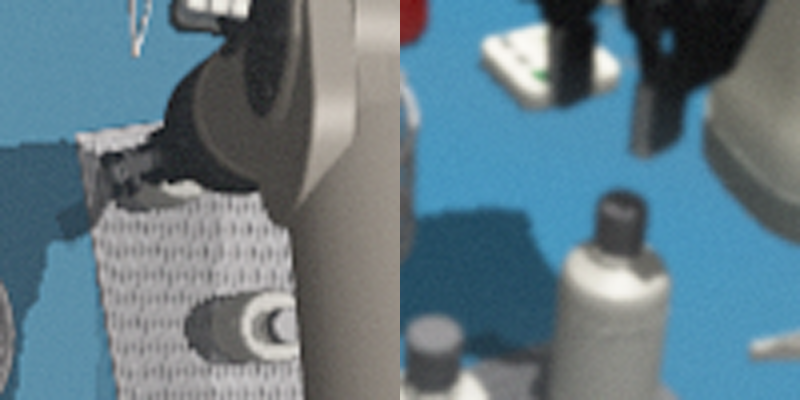

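The close look shows the cap top at side pixel (375,230), with the fingers still about 13 mm to its +y side, which matches the numbers. I'll correct, go down and grip.

Call:
apply_moves:
  steps:
    - [0.5, 0.3, -1.3, 0, 0]
    - [0.5, 0.3, -1.3, 0, 0]
    - [0.5, 0.3, -1.3, 2.5, 0]
    - [0.5, 0.3, -1.3, 5.5, 0]
    - [0.5, 0.3, -1.3, 5.5, 0]
    - [0.5, 0.3, -1.3, 5.5, 0]

```text
clock: 3.1
tool_pos: [0.5727, -0.0047, 0.0967]
ee_rot: [3.142, -0.0, -2.794]
contact_force: [-0.8, 0.1, 0.6]
opening: 0.043
gripper_force: 0.0
```

Call:
apply_moves:
  force: 40
  steps:
    - [0.1, 0, 0, 0, 0]
    - [0.1, 0, 0, 0, 0]
    - [0.1, 0, 0, 0, 0]
    - [0.1, 0, 0, 0, 0]
    - [0.1, 0, 0, 0, 0]

```text
clock: 3.6
tool_pos: [0.5744, -0.0045, 0.0984]
ee_rot: [-3.141, 0.004, -2.794]
contact_force: [0.5, 1.2, 6.5]
opening: 0.0207
gripper_force: 39.5
```

Call:
apply_moves:
  steps:
    - [0.1, 0, 0, -3, 0]
    - [0.1, 0, 0, -6, 0]
    - [0.1, 0, 0, -10, 0]
    - [0.1, 0, 0, -14, 0]
    - [0.1, 0, 0, -14, 0]
    - [0.1, 0, 0, -14, 0]

```text
clock: 4.2
tool_pos: [0.5732, -0.0048, 0.2371]
ee_rot: [-3.141, 0.002, -2.794]
contact_force: [0.4, -0.4, -1.7]
opening: 0.0205
gripper_force: 39.5
```

```bash
python3 - <<'E'
from h import *
o=env.observe();print(o["tool_pos"],o["ee_rot"],o["contact_force"],o["opening"],todelta(.505,.155,.235))
E
```

```text
[ 0.5731731  -0.00477508  0.23714318] [-3.14106429e+00  1.85024819e-03 -2.79446732e+00] [ 0.36494231 -0.36545285 -1.65652166] 0.020472025251878335 [ 0.98 17.34  0.21]
```

Call:
apply_moves:
  steps:
    - [0.1, 0.2, 2, 0, 0]
    - [0.1, 0.4, 5, 0, 0]
    - [0.1, 0.6, 9, 0, 0]
    - [0.1, 0.8, 13, 0, 0]
    - [0.1, 0.9, 16, 0, 0]
    - [0.1, 1, 17.3, 0, 0]
    - [0.1, 1, 17.3, 0, 0]
    - [0.1, 1, 17.3, 0, 0]
    - [0.1, 1, 17.3, 0, 0]

```text
clock: 5.1
tool_pos: [0.5055, 0.1516, 0.236]
ee_rot: [-3.14, -0.0, -2.799]
contact_force: [0.2, -0.1, -1.6]
opening: 0.0206
gripper_force: 39.4
```

```bash
python3 - <<'E'
from h import *
s=snap("side","s2.png");t=snap("top","t2.png")
o=env.observe();p=o["tool_pos"];print(p,o["contact_force"],todelta(.5055,.155,.1))
a=cv2.resize(t[160:290,260:390],(400,400),interpolation=cv2.INTER_CUBIC);b=cv2.resize(s[130:280,220:370],(400,400),interpolation=cv2.INTER_CUBIC)
cv2.imwrite("pics/c3.png",np.hstack([a,b])[:,:,::-1])
E
```

```text
[0.50534902 0.15236507 0.23625636] [ 0.19696197  0.50856804 -0.98655893] [-0.1   0.24 13.63]
```

View pics/c3.png

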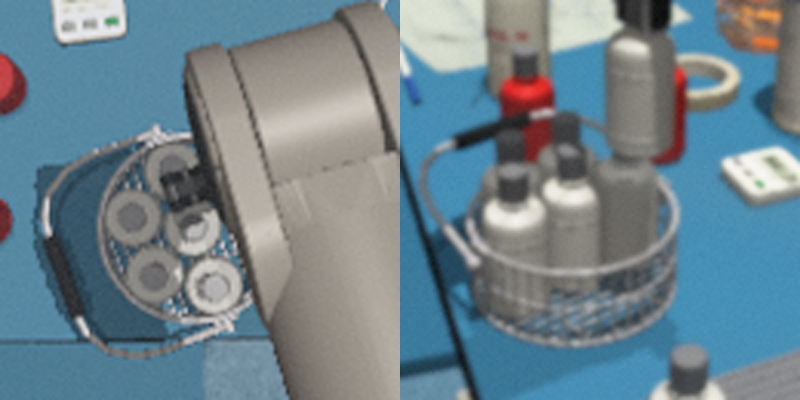

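The bottle hangs upright (side crop at about (640,100)) over the gap next to the rear-right bottle. I'll lower it.

Call:
apply_moves:
  steps:
    - [0.1, 0, 0.2, 3, 0]
    - [0.1, 0, 0.2, 6, 0]
    - [0.1, 0, 0.2, 8, 0]
    - [0.1, 0, 0.2, 9.5, 0]
    - [0.1, 0, 0.2, 10.5, 0]
    - [0.1, 0, 0.2, 11.5, 0]
    - [0.1, 0, 0.2, 12.5, 0]
    - [0.1, 0, 0.2, 13.2, 0]
    - [0.1, 0, 0.2, 13.2, 0]

```text
clock: 6.1
tool_pos: [0.5032, 0.1563, 0.1034]
ee_rot: [-3.142, -0.002, -2.794]
contact_force: [-0.4, -0.2, -1.8]
opening: 0.0208
gripper_force: 39.4
```

Call:
apply_moves:
  steps:
    - [0.1, 0, 0, 0.3, 0]
    - [0.1, 0, 0, 0.5, 0]
    - [0.1, 0, 0, 0.5, 0]

```text
clock: 6.4
tool_pos: [0.5039, 0.1566, 0.0994]
ee_rot: [3.142, 0.0, -2.794]
contact_force: [-0.8, 1.2, -1.5]
opening: 0.0208
gripper_force: 39.4
```

Call:
apply_moves:
  steps:
    - [0.4, 0, 0, 0, 0]
    - [0.4, 0, 0, 0, 0]
    - [0.4, 0, 0, 0, 0]
    - [0.4, 0, 0, -2, 0]
    - [0.4, 0, 0, -5, 0]
    - [0.4, 0, 0, -9, 0]
    - [0.4, 0, 0, -13, 0]
    - [0.4, 0, 0, -13, 0]

```text
clock: 7.2
tool_pos: [0.508, 0.1576, 0.2361]
ee_rot: [3.141, 0.014, -2.794]
contact_force: [0.8, 0.4, 1.0]
opening: 0.0338
gripper_force: 0.0
```

```bash
python3 - <<'E'
from h import *
o=env.observe();print(o["tool_pos"],o["contact_force"],o["opening"],todelta(.466,-.060,.15))
E
```

```text
[0.50799229 0.15755696 0.2360675 ] [0.8163402  0.36987527 1.001274  ] 0.03379122416081027 [ 11.35 -19.03   8.61]
```

Call:
apply_moves:
  steps:
    - [0.5, 11.4, -19, 0, 0]
    - [0.5, 11.4, -19, 0, 0]
    - [0.5, 11.4, -19, 0, 0]
    - [0.5, 11.4, -19, 3, 0]
    - [0.5, 11.4, -19, 8, 0]
    - [0.5, 11.4, -19, 8, 0]
    - [0.5, 11.4, -19, 8, 0]
    - [0.5, 11.4, -19, 8, 0]

```text
clock: 8.0
tool_pos: [0.4618, -0.0605, 0.1496]
ee_rot: [3.142, 0.001, -2.794]
contact_force: [0.1, 0.9, 0.8]
opening: 0.0431
gripper_force: 0.0
```

```bash
python3 - <<'E'
from h import *
o=env.observe()
for r in env.place_of("side","bottle_1"): pass
snap("side","s3.png");snap("top","t3.png")
for c in("side","top"):
  for r in env.place_of(c,"bottle_1"): print(c,np.round(r["pixel"],1),round(r["conf"],2),at(c,r["pixel"],.005)[:2].round(3))
o=env.observe();print(o["tool_pos"],o["ee_rot"],todelta(.466,-.060,.098))
E
```

```text
side [270.6 191.6] 0.89 [0.475 0.371]
side [324.2 316.6] 0.77 [ 0.463 -0.058]
side [286.1 232.9] 0.64 [0.466 0.194]
side [265.2 244.8] 0.61 [0.413 0.167]
top [310.5 246.8] 0.85 [0.427 0.223]
top [258.  186.4] 0.83 [0.6   0.369]
top [334.5 217.8] 0.78 [0.507 0.154]
top [252.8 230.5] 0.72 [0.475 0.384]
top [412.3 232.9] 0.55 [ 0.461 -0.065]
top [328.2 247.7] 0.52 [0.424 0.173]
top [301.6 229.5] 0.52 [0.476 0.247]
top [316.5 213.7] 0.52 [0.52  0.205]
[ 0.46253888 -0.06013065  0.15045849] [-3.14084555e+00  2.50965968e-03 -2.79247386e+00] [-0.33 -0.11  5.25]
```

Call:
apply_moves:
  steps:
    - [0.5, -0.2, 0, 1, 0]
    - [0.5, -0.2, 0, 3, 0]
    - [0.5, -0.2, 0, 5.2, 0]
    - [0.5, -0.2, 0, 5.2, 0]
    - [0.5, -0.2, 0, 5.2, 0]

```text
clock: 8.75
tool_pos: [0.4631, -0.0601, 0.0971]
ee_rot: [3.141, -0.001, -2.794]
contact_force: [0.9, 0.3, -0.1]
opening: 0.0431
gripper_force: 0.0
```

Call:
apply_moves:
  force: 40
  steps:
    - [0.1, 0, 0, 0, 0]
    - [0.1, 0, 0, 0, 0]
    - [0.1, 0, 0, 0, 0]
    - [0.1, 0, 0, 0, 0]
    - [0.1, 0, 0, 0, 0]

```text
clock: 9.25
tool_pos: [0.4645, -0.0605, 0.0985]
ee_rot: [-3.14, 0.003, -2.794]
contact_force: [-0.6, -0.1, 5.9]
opening: 0.021
gripper_force: 39.6
```

Call:
apply_moves:
  steps:
    - [0.1, 0, 0, -3, 0]
    - [0.1, 0, 0, -6, 0]
    - [0.1, 0, 0, -10, 0]
    - [0.1, 0, 0, -14, 0]
    - [0.1, 0, 0, -14, 0]
    - [0.1, 0, 0, -14, 0]

```text
clock: 9.85
tool_pos: [0.4632, -0.0601, 0.2375]
ee_rot: [3.141, 0.001, -2.794]
contact_force: [0.2, -0.0, -1.7]
opening: 0.0207
gripper_force: 39.6
```

```bash
python3 - <<'E'
from h import *
im=snap("top","t4.png")
cv2.imwrite("pics/c4.png",cv2.resize(im[190:280,280:370],(720,585*0+720))[:600,:,::-1])
o=env.observe();print(o["tool_pos"],o["contact_force"],o["opening"],todelta(.4555,.139,.236))
E
```

```text
[ 0.4622061  -0.05994143  0.23620452] [-0.47028455 -0.1563565  -1.48878617] 0.02057849992160474 [-6.14 18.93  0.02]
```

View pics/c4.png

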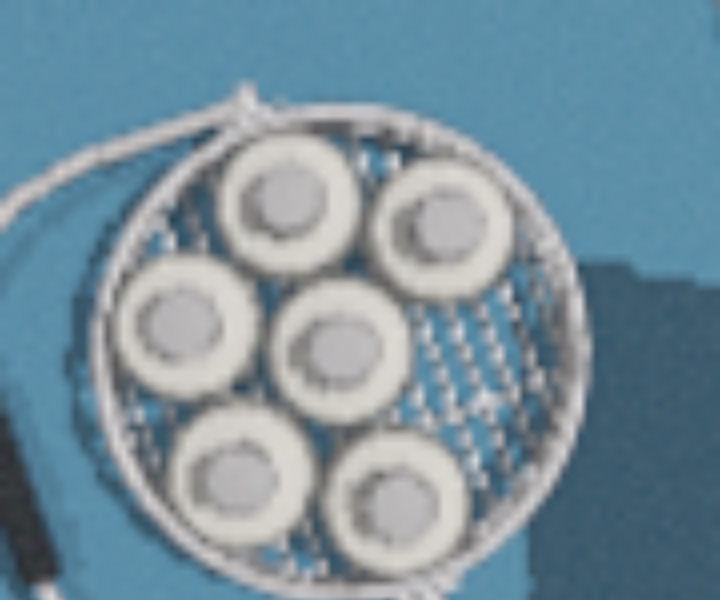

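The six bottles stand upright. Crop cap tops are at (293,197), (455,224), (187,322), (345,342), (242,477) and (403,501), with the gap at about (500,380).

```bash
python3 - <<'E'
from h import *
np.set_printoptions(precision=4,suppress=True)
f=lambda u,v:((u+.5)/8-.5+280,(v+.5)/8-.5+190)
C={k:at("top",f(*v),.125)[:2] for k,v in dict(r1=(293,197),P1=(455,224),r2=(187,322),m=(345,342),r3=(242,477),r4=(403,501)).items()}
B=np.array([.465,.190])
for k,v in C.items():print(k,v,np.linalg.norm(v-B),np.degrees(np.arctan2(*(v-B)[::-1])))
print([ (a,b,round(np.linalg.norm(C[a]-C[b])*1e3,1)) for a,b in(("P1","m"),("P1","r1"),("r4","m"),("P1","r4"),("r3","r4"))])
# held bottle offset in side view
im=snap("side","s4.png");p=env.observe()["tool_pos"];print(p,proj("side",p))
q=proj("side",np.array(p)+[0,0,-.05]).astype(int);print(q)
g=cv2.cvtColor(im,cv2.COLOR_RGB2HSV)
row=im[q[1],q[0]-40:q[0]+40];w=np.where((row.min(1)>110)&(row.max(1)-row.min(1)<40))[0];print(w+q[0]-40)
E
```

```text
r1 [0.512  0.2061] 0.04970056220212797 18.859750804045447
P1 [0.5028 0.1553] 0.05126695243453536 -42.572565271555156
r2 [0.4734 0.2398] 0.05054684699376504 80.43904673315285
m [0.4664 0.1905] 0.0014478308946807923 19.955162421859335
r3 [0.4249 0.2233] 0.052117615821636515 140.26510146059547
r4 [0.4167 0.1732] 0.05116300203707098 -160.88318942198222
[('P1', 'm', np.float64(50.6)), ('P1', 'r1', np.float64(51.6)), ('r4', 'm', np.float64(52.6)), ('P1', 'r4', np.float64(87.9)), ('r3', 'r4', np.float64(50.7))]
[ 0.4618 -0.0599  0.2356] [327.9463 203.2765]
[326 231]
[286 287 288 289 290 291 292 293 294 295 296 297 298 299 300 301 302 303
 304 305 306 307 308 309 310 317 318 319 320 321 322 323 324 325 326 327
 328 329 330 331 332 333]
```

Call:
apply_moves:
  steps:
    - [0.1, -0.6, 2, 0, 0]
    - [0.1, -1.6, 5, 0, 0]
    - [0.1, -3, 9, 0, 0]
    - [0.1, -4.5, 13, 0, 0]
    - [0.1, -5.5, 17, 0, 0]
    - [0.1, -6, 18.9, 0, 0]
    - [0.1, -6, 18.9, 0, 0]
    - [0.1, -6, 18.9, 0, 0]
    - [0.1, -6, 18.9, 0, 0]

```text
clock: 10.85
tool_pos: [0.4551, 0.1357, 0.2364]
ee_rot: [-3.14, -0.002, -2.797]
contact_force: [0.6, -0.5, -1.0]
opening: 0.0206
gripper_force: 39.5
```

```bash
python3 - <<'E'
from h import *
P=[]
for i in range(4):
    if i: env.get_image("side")
    P.append(todelta(.454,.1385,.150)); 
print(np.mean(P,0),np.std(P,0))
E
```

```text
[0.04   0.29   8.6825] [0.02236068 0.01870829 0.03031089]
```

Call:
apply_moves:
  steps:
    - [0.1, 0, 0.3, 2, 0]
    - [0.1, 0, 0.3, 4, 0]
    - [0.1, 0, 0.3, 5.5, 0]
    - [0.1, 0, 0.3, 7, 0]
    - [0.1, 0, 0.3, 8, 0]
    - [0.1, 0, 0.3, 8.5, 0]
    - [0.1, 0, 0.3, 8.5, 0]

```text
clock: 11.7
tool_pos: [0.454, 0.1403, 0.1519]
ee_rot: [-3.142, -0.001, -2.795]
contact_force: [-0.3, 0.4, -0.9]
opening: 0.0207
gripper_force: 39.5
```

Call:
apply_moves:
  steps:
    - [0.1, 0, -0.1, 0.5, 0]
    - [0.1, 0, -0.1, 1, 0]
    - [0.1, 0, -0.1, 1.5, 0]
    - [0.1, 0, -0.1, 2, 0]
    - [0.1, 0, -0.1, 2, 0]

```text
clock: 12.2
tool_pos: [0.4541, 0.1397, 0.1315]
ee_rot: [3.142, -0.001, -2.794]
contact_force: [-0.9, 0.4, -0.8]
opening: 0.0202
gripper_force: 39.5
```

Call:
apply_moves:
  steps:
    - [0.1, 0, 0, 0.6, 0]
    - [0.1, 0, 0, 1.2, 0]
    - [0.1, 0, 0, 1.8, 0]
    - [0.1, 0, 0, 2.4, 0]
    - [0.1, 0, 0, 2.9, 0]
    - [0.1, 0, 0, 2.9, 0]

```text
clock: 12.8
tool_pos: [0.454, 0.1396, 0.1024]
ee_rot: [-3.142, -0.002, -2.794]
contact_force: [-0.4, 0.5, -1.2]
opening: 0.0206
gripper_force: 39.5
```

Call:
apply_moves:
  steps:
    - [0.1, 0, 0, 0.2, 0]
    - [0.1, 0, 0, 0.4, 0]
    - [0.1, 0, 0, 0.4, 0]

```text
clock: 13.1
tool_pos: [0.4546, 0.1398, 0.0992]
ee_rot: [3.142, -0.0, -2.794]
contact_force: [0.3, -0.1, -1.0]
opening: 0.0208
gripper_force: 39.5
```

Call:
apply_moves:
  steps:
    - [0.4, 0, 0, 0, 0]
    - [0.4, 0, 0, 0, 0]
    - [0.4, 0, 0, 0, 0]
    - [0.4, 0, 0, -2, 0]
    - [0.4, 0, 0, -5, 0]
    - [0.4, 0, 0, -9, 0]
    - [0.4, 0, 0, -9, 0]

```text
clock: 13.8
tool_pos: [0.4588, 0.141, 0.195]
ee_rot: [3.141, 0.013, -2.794]
contact_force: [0.9, 0.4, 0.6]
opening: 0.0339
gripper_force: 0.0
```

```bash
python3 - <<'E'
from h import *
o=env.observe();print(o["tool_pos"],o["ee_rot"],o["contact_force"],todelta(.424,.299,.2))
for c in("top","side"):
  snap(c,c+"5.png")
  for q in("handle_grip","handle_pivot"):
    for r in env.place_of(c,q)[:2]:print(c,q,r["pixel"],r["conf"])
E
```

```text
[0.4588476  0.14099168 0.19500527] [ 3.14133294  0.0125491  -2.79439601] [0.86543002 0.3857099  0.57688815] [-2.1  16.04 -0.5 ]
top handle_grip [279.2, 247.5] 0.77
side handle_grip [254.8, 179.3] 0.61
```

Call:
apply_moves:
  steps:
    - [0.38, -2.1, 16, 0, 0]
    - [0.38, -2.1, 16, 0, 0]
    - [0.38, -2.1, 16, 0, 0]
    - [0.38, -2.1, 16, 0, 0]
    - [0.38, -2.1, 16, 2, 0]
    - [0.38, -2.1, 16, 6, 0]
    - [0.38, -2.1, 16, 6, 0]
    - [0.38, -2.1, 16, 6, 0]
    - [0.38, -2.1, 16, 6, 0]

```text
clock: 15.0
tool_pos: [0.421, 0.2977, 0.1308]
ee_rot: [3.141, 0.002, -2.795]
contact_force: [0.1, 1.1, 0.4]
opening: 0.0325
gripper_force: 0.0
```

```bash
python3 - <<'E'
from h import *
s=snap("side","s6.png");t=snap("top","t6.png")
o=env.observe();p=o["tool_pos"];print(p,o["ee_rot"],todelta(.4245,.2985,.075),proj("side",p),proj("side",(.4245,.2985,.087)),proj("top",p))
a=cv2.resize(t[180:280,240:360],(480,400),interpolation=cv2.INTER_CUBIC);b=cv2.resize(s[130:270,220:332],(320,400),interpolation=cv2.INTER_CUBIC)
cv2.imwrite("pics/c6.png",np.hstack([a,b])[:,:,::-1])
E
```

```text
[0.42123824 0.29800678 0.1311847 ] [ 3.1404668   0.00348278 -2.79478794] [-0.32 -0.06  5.62] [252.10505205 162.05403655] [254.71125679 179.53685919] [279.62025691 251.28534878]
```

View pics/c6.png

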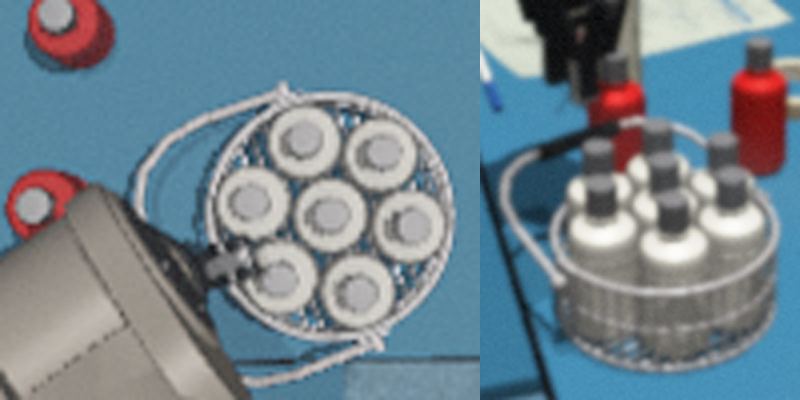

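All seven bottles are seated upright (left panel), and the fingers are above the grip. I'll go down over it and close gently.

Call:
apply_moves:
  steps:
    - [0.38, -0.2, 0, 1, 0]
    - [0.38, -0.2, 0, 3, 0]
    - [0.38, -0.2, 0, 4.5, 0]
    - [0.38, -0.2, 0, 5.6, 0]
    - [0.38, -0.2, 0, 5.6, 0]
    - [0.38, -0.2, 0, 5.6, 0]

```text
clock: 15.7
tool_pos: [0.4221, 0.2982, 0.0736]
ee_rot: [3.141, 0.0, -2.794]
contact_force: [0.2, 0.0, 0.9]
opening: 0.0324
gripper_force: 0.0
```

Call:
apply_moves:
  force: 25
  steps:
    - [0, 0, 0, 0, 0]
    - [0, 0, 0, 0, 0]
    - [0, 0, 0, 0, 0]
    - [0, 0, 0, 0, 0]
    - [0, 0, 0, 0, 0]

```text
clock: 16.2
tool_pos: [0.4224, 0.299, 0.0739]
ee_rot: [3.14, 0.002, -2.794]
contact_force: [0.4, 3.2, 1.1]
opening: 0.0132
gripper_force: 24.8
```

Call:
apply_moves:
  steps:
    - [0, 0, -0.2, -0.65, 0]
    - [0, 0, -0.4, -1.2, 0]
    - [0, 0, -0.6, -1.75, 0]
    - [0, 0, -0.8, -2.3, 0]
    - [0, 0, -1.1, -2.85, 0]
    - [0, 0, -1.4, -3.35, 0]
    - [0, 0, -1.75, -3.85, 0]
    - [0, 0, -2.1, -4.35, 0]
    - [0, 0, -2.45, -4.8, 0]
    - [0, 0, -2.45, -4.8, 0]

```text
clock: 17.2
tool_pos: [0.4301, 0.2764, 0.1232]
ee_rot: [3.139, 0.002, -2.794]
contact_force: [-2.3, 4.8, 3.6]
opening: 0.0128
gripper_force: 24.7
```

```bash
python3 - <<'E'
from h import *
o=env.observe();print(o["tool_pos"],o["contact_force"],o["opening"])
for c in("top","side"):
  snap(c,c+"7.png")
  for q in("handle_grip","basket"):
    for r in env.place_of(c,q)[:1]:print(c,q,r["pixel"],r["conf"],at(c,r["pixel"],0)[:2])
print(proj("side",(.465,.190,0)),proj("top",(.465,.190,0)))
E
```

```text
[0.43008761 0.27636785 0.12319708] [-2.27655867  4.76696895  3.59060454] 0.012783419151029242
top basket [321.7, 232.2] 0.89 [0.46723844 0.19076168]
side handle_grip [258.9, 164.7] 0.82 [0.48109359 0.5286914 ]
[286.3463031  235.77831103] [321.9826422  232.99007053]
```

Call:
apply_moves:
  steps:
    - [0, 0, -0.65, -0.7, 0]
    - [0, 0, -1.35, -1.35, 0]
    - [0, 0, -2.1, -1.95, 0]
    - [0, 0, -2.9, -2.5, 0]
    - [0, 0, -3.75, -2.95, 0]
    - [0, 0, -4.6, -3.35, 0]
    - [0, 0, -5.5, -3.7, 0]
    - [0, 0, -6.45, -3.95, 0]
    - [0, 0, -7.4, -4.15, 0]
    - [0, 0, -7.4, -4.15, 0]

```text
clock: 18.5
tool_pos: [0.4562, 0.2036, 0.1647]
ee_rot: [-3.141, 0.001, -2.797]
contact_force: [-1.4, 1.2, 8.7]
opening: 0.013
gripper_force: 26.4
```

```bash
python3 - <<'E'
from h import *
o=env.observe();print(o["tool_pos"],o["contact_force"],o["opening"],todelta(.465,.190,.167))
for c in("top","side"):
  snap(c,c+"8.png")
  for q in("handle_grip","basket"):
    for r in env.place_of(c,q)[:1]:print(c,q,r["pixel"],r["conf"],at(c,r["pixel"],0)[:2])
E
```

```text
[0.45618416 0.20358151 0.16473544] [-1.43277534  1.18692182  8.73570571] 0.012979588395958244 [-0.37 -1.58 -0.23]
side handle_grip [277.8, 158.6] 0.67 [0.54023663 0.54928678]
side basket [282.9, 235.6] 0.66 [0.45811906 0.19286438]
```

Call:
apply_moves:
  steps:
    - [0, 0, -0.5, -0.3, 0]
    - [0, 0, -1, -0.35, 0]
    - [0, 0, -1.5, -0.35, 0]
    - [0, 0, -1.6, -0.35, 0]
    - [0, 0, -1.6, -0.35, 0]

```text
clock: 19.3
tool_pos: [0.4612, 0.1895, 0.1666]
ee_rot: [-3.141, 0.0, -2.795]
contact_force: [2.1, 1.9, 0.6]
opening: 0.0127
gripper_force: 25.3
```

```bash
python3 - <<'E'
from h import *
o=env.observe();print(o["tool_pos"],o["contact_force"],o["opening"],todelta(.465,.190,.167))
for c in("top","side"):
  snap(c,c+"9.png")
  for q in("handle_grip","handle_pivot","basket"):
    for r in env.place_of(c,q)[:1]:print(c,q,r["pixel"],r["conf"],at(c,r["pixel"],0)[:2],at(c,r["pixel"],.178)[:2])
E
```

```text
[0.46120177 0.18948089 0.16660442] [2.06572363 1.89906476 0.56815491] 0.012740402819283743 [-0.37 -0.08 -0.04]
side handle_grip [283.6, 161.1] 0.68 [0.55183145 0.52955597] [0.464305   0.19412052]
side basket [283.4, 234.5] 0.71 [0.46018912 0.196369  ] [ 0.4006508  -0.03730909]
```

Call:
apply_moves:
  steps:
    - [0.4, 0, 0, 0, 0]
    - [0.4, 0, 0, 0, 0]
    - [0.4, 0, 0, 0, 0]
    - [0.4, 0, 0, -2, 0]
    - [0.4, 0, 0, -5, 0]
    - [0.4, 0, 0, -8, 0]
    - [0.4, 0, 0, -8, 0]
    - [0.4, 0, 0, -8, 0]

```text
clock: 20.5
tool_pos: [0.4606, 0.1903, 0.2464]
ee_rot: [3.142, 0.0, -2.794]
contact_force: [-0.8, 1.2, 0.5]
opening: 0.0342
gripper_force: 0.0
```

Call:
apply_moves:
  steps:
    - [0.4, 0, -24, 0, 0]
    - [0.4, 0, -24, 0, 0]
    - [0.4, 0, -24, 0, 0]
    - [0.4, 0, -24, 0, 0]
    - [0.4, 0, -24, 0, 0]
    - [0.4, 0, -24, 0, 0]
    - [0.4, 0, -24, 0, 0]
    - [0.4, 0, -24, 0, 0]
    - [0.4, 0, -24, 0, 0]
    - [0.4, 0, -24, 0, 0]

```text
clock: 21.5
tool_pos: [0.5422, -0.0336, 0.2461]
ee_rot: [3.141, -0.0, -2.791]
contact_force: [0.2, -0.1, -0.2]
opening: 0.0345
gripper_force: 0.0
```

```bash
python3 - <<'E'
from h import *
s=snap("side","s10.png");t=snap("top","t10.png")
o=env.observe();print(o["tool_pos"],o["contact_force"])
P={}
for c in("top","side"):
  for q in("handle_grip","handle_pivot","basket"):
    for r in env.place_of(c,q)[:1]:P[c,q]=r["pixel"];print(c,q,r["pixel"],r["conf"])
if ("top","handle_grip") in P and ("side","handle_grip") in P:print(tri(P["top","handle_grip"],P["side","handle_grip"]))
print("ideal grip",proj("top",(.465,.19,.178)),proj("side",(.465,.19,.178)))
a=cv2.resize(t[165:285,260:380],(440,440),interpolation=cv2.INTER_CUBIC);b=cv2.resize(s[140:280,220:334],(358,440),interpolation=cv2.INTER_CUBIC)
cv2.imwrite("pics/c10.png",np.hstack([a,b])[:,:,::-1])
E
```

```text
[ 0.54235271 -0.0342457   0.24636793] [-0.19145728  0.29406115  0.80830167]
top handle_grip [404.2, 216.6] 0.7
top handle_pivot [322.0, 235.5] 0.81
top basket [319.2, 233.3] 0.8
side handle_grip [284.0, 163.5] 0.61
side basket [285.3, 235.4] 0.81
(array([0.45974031, 0.02513989, 0.26262006]), np.float64(0.07583202654587091))
ideal grip [323.35519863 232.78578829] [284.50762413 161.98185483]
```

View pics/c10.png

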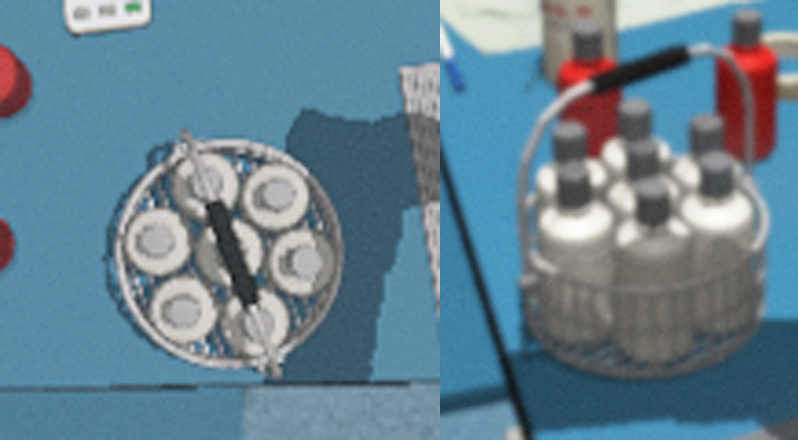

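All seven bottles stand upright in the basket. The handle is upright over the middle: its grip is at top pixel (324,234), against an ideal of (323,233). The arm is clear, so I'm handing in.

```bash
python3 -c "
from station import env
print(env.sign_off())"
```

```text
the job is handed in; nothing more can be done
None
```

Both mat bottles are in the two empty places, so all seven stand upright in the basket, the handle is raised upright, and the job was handed in at about 22 s.

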